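# Compress a graft block in a practice external fixator with its turnbuckle

## Robot

A 6-joint arm with a two-finger parallel gripper is mounted at the origin on the work surface. World frame = base frame: x ahead of the robot, y to its left, z up, the work surface at z = 0. Lengths are in m, angles in rad, forces in N, time in s.
With the tool pointing down it reaches from about 0.375 to 0.975 m from the base axis. Payload 3.8 kg.
Tool frame: the origin (TCP) lies midway between the tips of the shut fingers; the grasp point (between the pads) lies 19 mm behind it; z points along the fingers, y is the line along which they close (so a half turn about z gives the same grasp; the last joint's range is limited). The gripper opens to 85 mm and grips with 20 to 120 N. Pads are 22 mm wide; open, the fingers measure 114 mm over their backs; the gripper's body (76 mm by 85 mm) begins 54 mm behind the grasp point. The pads swing forward as they close: fully open they stand 13 mm farther back than shut.
Start: joints at [1.296, 0.264, 1.604, -0, 1.274, -0.037], TCP at [0.159, 0.656, 0.231] pointing down, gripper open.
Joint ranges: [-2.63, 2.63], [-0.94, 2.18], [0.31, 2.57], [-1.31, 4.45], [0, 2.66], [-2.55, 2.55]. Speed limits (rad/s): [2.57, 2.57, 3.14, 3.14, 3.14, 3.14].

## Interface

Orientations are given as a rotation vector (axis times angle).
In Python, from workcell import bot gives the robot as it stands.
- The arm moves only by the tool jog_arm, never from a script. Its argument "motion" is a list of rows, each a list of 5 numbers: the opening, from -1 (shut) to 1 (fully open), then the shift along the tool's x, y, z in mm, then the turn about the tool's z in degrees. In form: [[claw, x, y, z, twist], ...]. A call has 1 to 10 rows; each row shifts and turns the commanded pose from where the row before left it, along the tool's axes as they then stand; what a row does not reach is not made up. A row lasts 1/12 s, in which the tool goes at most 41.7 mm and 7.16 degrees, less where a joint would pass 70% of its speed; a pose out of reach is approached as far as the arm can. A call with a gripper value outside its range is refused whole. The fingers move at their own pace and stop on an object; "force" is the grip in N (left out, the last holds). Time passes only in rows, so rows that do not move let the fingers close. It gives the time, the measured TCP pose, the force, the opening and the grip force at its end, in the units of the state.
- bot.read_state(): the state, without advancing time (a new reading comes with each control period).
- bot.read_camera(name): name is "side" or "top" or "wrist"; returns (picture, depth): 480x640x3 uint8, red, green, blue; 480x640 float32, m along the optical axis (not along the pixel's ray), 0 where there is no reading.
- bot.get_calibration(name): a dict with "vfov" (degrees; the focal length in pixels is half the picture's height over the tangent of half this angle, whatever the lens; pixels are square), "cx", "cy" (the principal point, pixels), "rvec" (rotation vector, rad) and "tvec" (3), from world to camera coordinates, as OpenCV has them; the wrist camera has in their place "tool_from_camera" (4x4, takes a point from camera to tool coordinates, whose origin is the TCP and whose axes are the flange's). Camera axes: x right, y down, z forward; pixel columns grow to the right and rows downward; lengths in m; the calibration is good to about 2 mm. A picture is of the moment at which its call begins: read the wrist's pose just before it. get_calibration takes no time and is no camera call.
- bot.finish_job(): hands the job in; it is judged then, once.
The state is a dict: "time": time; "q": joint angles; "joint_vel": joint speeds; "joint_torque": joint torques, N m; "tool_pos": TCP position; "tcp_rot": TCP orientation; "wrist_force": force on the tool from outside, world axes, zero at the start; "torque": the same for the moment, N m; "width": opening from 0.0 (shut) to 1.0 (fully open); "grip_force": force on a finger pad.
Only numpy, scipy, OpenCV 4.12 (cv2) and the standard library are available. Lean on these libraries where they do the work, as an engineer would, in place of code of your own. Each camera call takes 0.05 s, during which the arm holds its last target. There are 200 camera calls.

## Task

Set the graft block (the shorter of the two blocks in the steel tray) on the little post in the gap of the bone model, in line with the shaft. Then turn the turnbuckle by its cross handles, top handle away from the bone, so that both halves draw in and press the block firmly between them: stop when the handles take about twice the push of free running, no more, or the block is crushed. Leave the longer block, the kidney dish, the bottle and the tape where they are.

Things in the scene. Friction and masses are not known exactly. Their poses are not given: they have to be found in the camera images.
- fixator: Bench stand of the practice fixator, fixed: aluminium plate 190 x 340 x 12 mm. Origin: centre of its underside; z up, y along bone and turnbuckle, x from the bone to the turnbuckle (roughly away from the robot). Bone axis: along y at x -55, z 85 mm. Turnbuckle axis: along y at x +60, z 100 mm. A guide rail lies under it at z 36 mm.
- post_top (a point): Centre of the rubber top (24 x 20 mm in the stand's x, y) of the small fixed post under the gap, on which the graft block is to stand: x -55, y 0, z 70 mm on the stand, in the shaft's midline and level with the halves' underside.
- left_half: Bone half on the stand's +y side with two 5 mm half-pins (56 and 80 mm from the cut face, z 100 mm on the stand), pin clamp and one threaded end; slides along the stand's y. Origin: centre of its cut face, looking to -y. Shaft: D-section 30 mm wide, 30 high, flat underside 15 mm below the origin, round top. Gap between the cut faces at the start: 34 to 38 mm.
- right_half: The same on the stand's -y side. Origin: centre of its cut face, looking to +y. Both halves always stand at equal distances from the stand's y = 0.
- turnbuckle: Steel tube 21 mm thick, 72 mm long (hub 32 mm) between the pin clamps, with four cross handles 10 mm thick, 90 degrees apart, reaching 53 mm from the axis. Origin: mid-length on the axis; y along it, handles along its own +-x, +-z; turns with the body. Topmost handle towards the stand's +x draws both halves in, 6 mm each per turn. Stays where left (beyond 115 N it eases back to that).
- handle_top (a point): Fixed point 48 mm above the turnbuckle's axis (upright handle's end). Turning free takes about 5 N near a handle's end (0.22 N m); block well pressed: 10 N (0.42 N m, 100 N on the block); 0.1 N m more adds 52 N. Good: 40 to 200 N. A finger dragging along the handle feels 2 to 4 N more, in jolts. From touch to 100 N only about 0.05 turn. Free room towards the bone: 70 mm from the axis.
- graft: The graft block: pale D-section block like the shaft, 30 mm wide (x), cut by hand 25 to 27 mm long (y, the shaft direction), 30 mm high, flat underside and round top (flat sides up to 15 mm, then a half round); about 50 g. Origin: centre of its underside. Lies loose in the tray. Either way round along y will do.
- spare: Bystander: block of the same section, 52 mm long (too long for the gap), about 100 g, in the tray. Origin: centre of its underside.
- tray: Shallow steel instrument tray 210 (x) x 140 (y) x 12 mm high, walls and floor 3 mm, fixed. Origin: centre of its underside.
- kidney_dish: Bystander: grey pulp kidney dish, about 100 x 215 x 42 mm, on the table. Origin: centre of its underside.
- saline: Bystander: clear bottle, 60 mm across, 160 mm tall, upright. Origin: centre of its underside.
- tape: Bystander: white roll of tape lying flat, 72 mm across, 25 mm high. Origin: centre of its underside.

How it is judged:
On the way, in this order (a step that is already met when the one before it is completed fails the run):
1. the graft block lies on the post in the gap, in line with the shaft, and is let go (x of graft in the frame of fixator between -0.061 and -0.049 m and z of graft in the frame of fixator between 0.065 and 0.075 m and angle between the y axis of graft and the y axis of fixator, either way round below 0.15 rad and y of graft in the frame of fixator between -0.012 and 0.012 m and contact force between the fingers and graft below 0.1 N), for 0.2 s.
2. both cut faces press the block (contact force between graft and left_half above 40 N and contact force between graft and right_half above 40 N), for 0.2 s.
At the end, for the whole second after the job is handed in: The graft block is held between both cut faces, each pressing it with more than 40 N (and never more than 200 N), within 6 mm of the shaft's axis sideways, 5 mm in height and 0.15 rad of its direction, and everything is at rest (all of step 2 and x of graft in the frame of fixator between -0.061 and -0.049 m and z of graft in the frame of fixator between 0.065 and 0.075 m and angle between the y axis of graft and the y axis of fixator, either way round below 0.15 rad and linear speed of graft below 0.01 m/s and angular speed of turnbuckle below 0.05 rad/s); the robot touches nothing.
It fails at once if the graft block is crushed (a cut face presses it with more than 200 N) (contact force between graft and left_half above 200 N or contact force between graft and right_half above 200 N).
It fails at once if the longer block, the kidney dish, the bottle or the tape is displaced by more than 30 mm (distance of any of spare, kidney_dish, saline, tape from where it was at the start of the episode above 0.03 m).
It also fails if it takes over 72 s, if anything falls off the work surface, if the arm or the gripper's body presses on something with over 40 N, if the wrist force passes 120 N, or if a joint passes its speed limit or range.

## Working session

There is one attempt and no reset: what is moved stays moved. The work goes in short steps, Python scripts to look and compute and a tool call to move; the robot and the scene stay as the last step left them, time stands still between calls to the robot, and variables do not carry over. Pictures are saved under pics/ and viewed, at most 12 in all, crops included, and the job is handed in when it is done.

Besides the shell and the picture viewer there is one more tool, called after ">>>" by a JSON object that holds its "op" and its "data". jog_arm: Moves the arm, as the interface text tells. Its arguments: {"type":"object","properties":{"motion":{"type":"array"},"force":{"type":"number"}},"required":["motion"]}

```bash
mkdir -p pics
cat > h.py <<'E'
import numpy as np, cv2
from scipy.spatial.transform import Rotation as R
from workcell import bot
def cam(name,fn):
    s=bot.read_state(); im,d=bot.read_camera(name); c=bot.get_calibration(name)
    f=240/np.tan(np.radians(c["vfov"])/2)
    if "rvec" in c:
        Rm=R.from_rotvec(np.ravel(c["rvec"])).as_matrix(); T=np.eye(4); T[:3,:3]=Rm.T; T[:3,3]=-Rm.T@np.ravel(c["tvec"])
    else:
        W=np.eye(4); W[:3,:3]=R.from_rotvec(s["tcp_rot"]).as_matrix(); W[:3,3]=s["tool_pos"]; T=W@np.array(c["tool_from_camera"])
    np.savez("pics/"+fn+".npz",im=im,d=d,T=T,f=f,cx=c["cx"],cy=c["cy"])
    cv2.imwrite("pics/"+fn+".png",im[:,:,::-1])
def cloud(fn):
    z=np.load("pics/"+fn+".npz"); d=z["d"]; v,u=np.mgrid[:480,:640]
    P=np.stack([(u-z["cx"])/z["f"]*d,(v-z["cy"])/z["f"]*d,d],-1)@z["T"][:3,:3].T+z["T"][:3,3]
    P[d==0]=np.nan
    return P,z["im"]
E
python3 -c "
from h import *
cam('top','t0');cam('side','s0');s=bot.read_state();print(s)
for n in ['top','side','wrist']:print(bot.get_calibration(n))"
```

```text
{'time': 0.1, 'q': array([ 1.29610196e+00,  2.64686048e-01,  1.60522798e+00, -3.60395657e-07,
        1.27370755e+00, -3.68871210e-02]), 'joint_vel': array([-0.00053618, -0.00050512, -0.00284371, -0.0006175 ,  0.00049098,
       -0.00109376]), 'joint_torque': array([ 9.71314284e-05, -5.16700673e+01, -3.68591273e+01, -8.44368424e-05,
        6.23849861e-03,  3.15763407e-05]), 'tool_pos': array([0.15882639, 0.65537237, 0.23008609]), 'tcp_rot': array([-0.3726295 , -3.11909698,  0.0031482 ]), 'wrist_force': array([ 0.02921889, -0.37189304, -0.79069492]), 'torque': array([-0.02102434, -0.01883202, -0.04139871]), 'grip_force': 0.0, 'width': 1.0030364702858987}
{'vfov': 43.41369014298817, 'cx': 315.27680432637214, 'cy': 235.00415177678008, 'rvec': array([ 2.13110976, -2.16218918,  0.18077955]), 'tvec': array([0.0729496 , 0.55146638, 1.44253825])}
{'vfov': 56.47972591298263, 'cx': 328.1249281842197, 'cy': 241.3159632751638, 'rvec': array([ 2.01839218, -0.69838569,  0.37900722]), 'tvec': array([-0.35655413,  0.30279041,  0.65201377])}
{'vfov': 71.54518564162271, 'cx': 309.74243345397485, 'cy': 241.64044751634077, 'tool_from_camera': array([[ 1.90014623e-04, -9.58079006e-01, -2.86504070e-01,
         7.32589475e-02],
       [ 9.99999297e-01, -1.53209959e-04,  1.17555655e-03,
         2.20061731e-04],
       [-1.17017132e-03, -2.86504092e-01,  9.58078304e-01,
        -1.42709780e-01],
       [ 0.00000000e+00,  0.00000000e+00,  0.00000000e+00,
         1.00000000e+00]])}
```

View pics/t0.png

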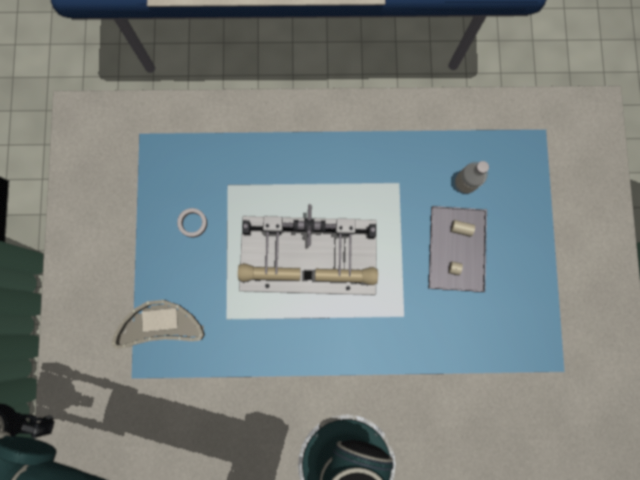

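View pics/s0.png

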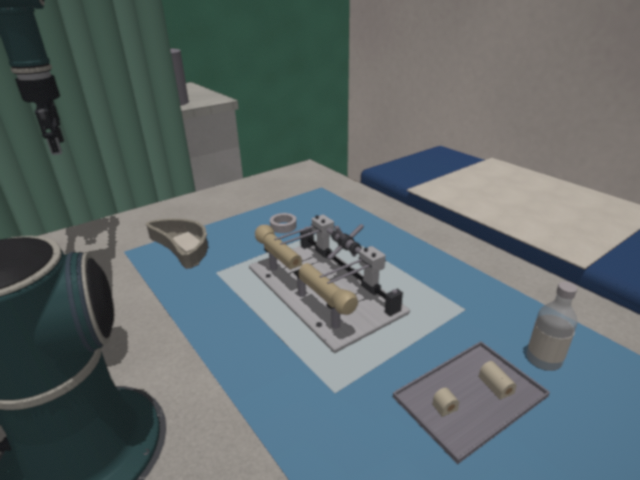

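The top view shows the stand at about (308,250) with the gap at (308,275), the tray at (458,250), the graft at (456,268), and the spare at (463,229). The side view agrees.

```bash
cat > m.py <<'E'
from h import *
P,im=cloud('t0')
def p(u,v): return np.round(P[v,u],4)
for n,u,v in [('graft',456,268),('spare',463,229),('gap',308,275),('boneL',265,273),('boneR',350,275),('plate',308,255),('hub',308,226),('traycorner',432,208),('tc2',485,208),('tc3',484,290),('tc4',430,288),('bottle',482,167)]: print(n,p(u,v))
sub=P[255:282,445:470]; m=(sub[...,2]>0.018)&(sub[...,2]<.05); q=sub[m]; print('graft pts',len(q),q.min(0),q.max(0),np.median(q,0))
(c,sz,a)=cv2.minAreaRect((q[:,:2]*1000).astype(np.float32));print(c,sz,a)
# plate: z approx .012
pl=(abs(P[...,2]-.012)<.006); pl[:200]=0;pl[300:]=0;pl[:,:235]=0;pl[:,385:]=0
q=P[pl]; print('plate',len(q),cv2.minAreaRect((q[:,:2]*1000).astype(np.float32)))
# bone midline
b=(P[...,2]>.08)&(P[...,2]<.12);b[:262]=0;b[290:]=0;b[:,:235]=0;b[:,385:]=0
q=P[b];print('bone',len(q),cv2.minAreaRect((q[:,:2]*1000).astype(np.float32)),q[:,2].max())
print(np.polyfit(q[:,1],q[:,0],1))
big=np.vstack([cv2.resize(im[200:300,225:395],None,fx=4.5,fy=4.5,interpolation=cv2.INTER_CUBIC)])
cv2.imwrite('pics/c1.png',big[:,:,::-1])
E
python3 m.py
```

```text
graft [ 0.4668 -0.2803  0.0348]
spare [ 0.5644 -0.3038  0.0311]
gap [0.4519 0.0842 0.0659]
boneL [0.4549 0.1847 0.102 ]
boneR [ 0.4473 -0.014   0.102 ]
plate [0.5072 0.0835 0.0094]
hub [0.5623 0.0827 0.1178]
traycorner [ 0.6223 -0.2325  0.0132]
tc2 [ 0.6223 -0.37    0.0046]
tc3 [ 0.4132 -0.3534  0.0106]
tc4 [ 0.4197 -0.2175  0.0173]
bottle [ 0.6884 -0.3219  0.1591]
graft pts 139 [ 0.45056633 -0.29836915  0.01841819] [ 0.48326105 -0.26614538  0.03981475] [ 0.46647052 -0.28143546  0.03125909]
(467.41802978515625, -282.08837890625) (27.47199058532715, 29.65043830871582) 76.12562561035156
plate 6423 ((522.924560546875, 79.62659454345703), (376.564208984375, 251.32424926757812), 89.29781341552734)
bone 1768 ((456.1417541503906, 84.73929595947266), (327.0751647949219, 51.85392761230469), 87.4416732788086) 0.11748259035616448
[0.04178678 0.44747378]
```

View pics/c1.png

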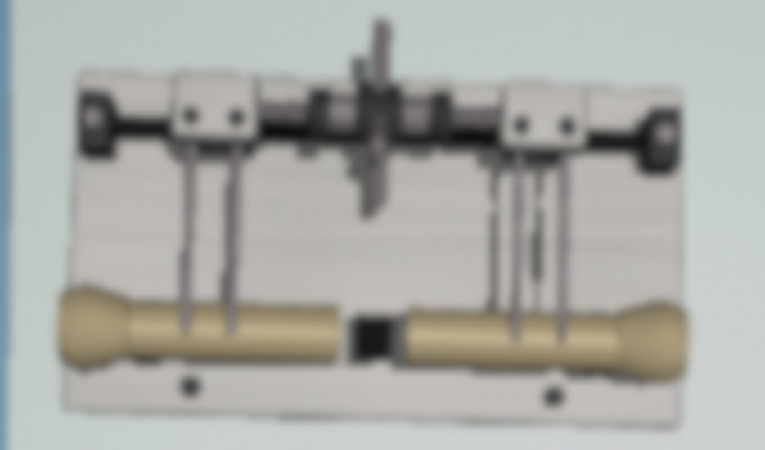

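The crop shows the gap at about (375,340), the pins, and the handles roughly along x. I'll move over the stand for a close look.

>>> {"op": "jog_arm", "data": {"motion": [[1, -23, -24, -3.5, 0], [1, -23, -24, -3.5, 0], [1, -23, -24, -3.5, 0], [1, -23, -24, -3.5, 0], [1, -23, -24, -3.5, 0], [1, -23, -24, -3.5, 0], [1, -23, -24, -3.5, 0], [1, -23, -24, -3.5, 0], [1, -23, -24, -3.5, 0], [1, -23, -24, -3.5, 0]]}}

```text
time: 0.93
tool_pos: [0.3262, 0.3669, 0.266]
tcp_rot: [-0.372, -3.119, 0.001]
wrist_force: [0.3, -0.4, 0.2]
width: 0.998
grip_force: 0.0
```

>>> {"op": "jog_arm", "data": {"motion": [[1, -23, -24, -3.5, 0], [1, -23, -24, -3.5, 0], [1, -23, -24, -3.5, 0], [1, -23, -24, -3.5, 0], [1, -23, -24, -3.5, 0], [1, -23, -24, -3.5, 0], [1, -23, -24, -3.5, 0], [1, -23, -24, -3.5, 0], [1, -23, -24, -3.5, 0], [1, -23, -24, -3.5, 0]]}}

```text
time: 1.77
tool_pos: [0.4932, 0.0795, 0.3011]
tcp_rot: [-0.373, -3.119, 0.0]
wrist_force: [0.1, -0.2, 0.1]
width: 1.001
grip_force: 0.0
```

>>> {"op": "jog_arm", "data": {"motion": [[1, 0, 0, 0, 7], [1, 0, 0, 0, 7], [1, 0, 0, 0, 7], [1, 0, 0, 0, 7], [1, 0, 0, 0, 7], [1, 0, 0, 0, 7], [1, 0, 0, 0, 7], [1, 0, 0, 0, 7], [1, 0, 0, 0, 7], [1, 0, 0, 0, 7]]}}

```text
time: 2.6
tool_pos: [0.4926, 0.0811, 0.3007]
tcp_rot: [-2.101, -2.335, 0.001]
wrist_force: [0.7, -0.5, -0.9]
width: 1.0
grip_force: 0.0
```

>>> {"op": "jog_arm", "data": {"motion": [[1, 0, 0, 0, 7], [1, 0, 0, 0, 1.7], [1, 0, 0, 0, 0], [1, 0, 0, 0, 0]]}}

```text
time: 2.93
tool_pos: [0.4927, 0.0811, 0.3009]
tcp_rot: [-2.264, -2.177, 0.001]
wrist_force: [-0.3, 0.5, 0.3]
width: 1.0
grip_force: 0.0
```

```bash
python3 -c "
from h import *
cam('wrist','w1')"
```

```text
(no output)
```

View pics/w1.png

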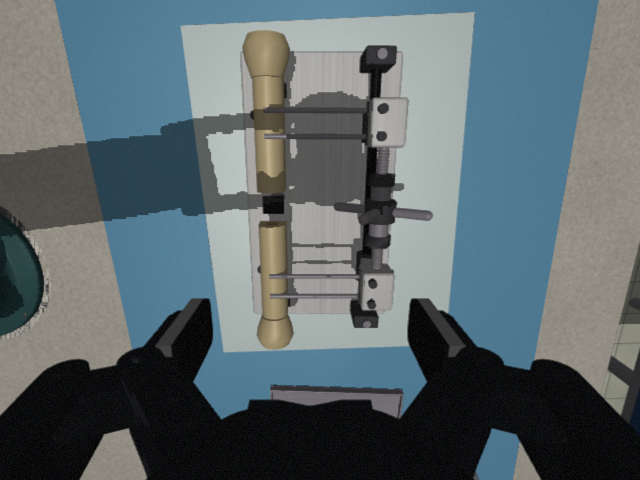

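The wrist view shows the bone at column ~270, with the gap at rows 193–222. The turnbuckle hub is at (380,212), with one handle out to (430,215) and one towards the bone at (340,207).

```bash
cat > m2.py <<'E'
from h import *
P,im=cloud('w1')
X,Y,Z=P[...,0],P[...,1],P[...,2]
b=(Z>.088)&(Z<.13)&(X<.475)&(X>.40)&(Y>-.1)&(Y<.27)
# ridge (shaft midline): per row x mean between shaft edges
rows=[]
for v in range(80,320):
    m=b[v]&(np.arange(640)<300)&(np.arange(640)>245)
    if m.sum()>8: 
        q=P[v][m]; rows.append((q[:,1].mean(),(q[:,0].min()+q[:,0].max())/2,q[:,2].max(),v))
r=np.array(rows); 
k=((r[:,3]>85)&(r[:,3]<185))|((r[:,3]>228)&(r[:,3]<300)); k&=r[:,2]<.106
c=np.polyfit(r[k,1]*0+r[k,0],r[k,1],1);print('bone x=a*y+b',c,'rms',np.std(r[k,1]-np.polyval(c,r[k,0])),'ztop',np.median(r[k,2]))
print('rows near gap',[(int(a[3]),round(a[0],4)) for a in r if 180<a[3]<235])
for u in (262,268,274,280): print(u,[(v,np.round(P[v,u],3).tolist()) for v in range(188,228,3)][::1])
h=(Z>.03)&(X>.50)&(X<.68)&(abs(Y-.08)<.035)
print('handle'); 
for u in range(330,440,5):
    m=h[195:235,u]
    q=P[195:235,u][m]
    if len(q): i=q[:,2].argmax();print(u,len(q),np.round(q[i],4),np.round(q[:,1].mean(),4))
E
python3 m2.py
```

```text
bone x=a*y+b [0.03737408 0.44796141] rms 0.0016313580087576676 ztop 0.10092028477850534
rows near gap [(181, np.float64(0.1179)), (182, np.float64(0.1168)), (183, np.float64(0.1158)), (184, np.float64(0.1148)), (185, np.float64(0.1138)), (186, np.float64(0.1128)), (187, np.float64(0.1118)), (188, np.float64(0.1107)), (189, np.float64(0.1097)), (190, np.float64(0.1086)), (191, np.float64(0.1076)), (192, np.float64(0.1067)), (224, np.float64(0.0706)), (225, np.float64(0.0701)), (226, np.float64(0.0699)), (227, np.float64(0.0692)), (228, np.float64(0.068)), (229, np.float64(0.067)), (230, np.float64(0.0658)), (231, np.float64(0.0647)), (232, np.float64(0.0636)), (233, np.float64(0.0625)), (234, np.float64(0.0613))]
262 [(188, [0.444, 0.111, 0.097]), (191, [0.444, 0.108, 0.098]), (194, [0.431, 0.092, 0.01]), (197, [0.439, 0.097, 0.069]), (200, [0.439, 0.094, 0.07]), (203, [0.439, 0.091, 0.07]), (206, [0.438, 0.087, 0.07]), (209, [0.429, 0.073, 0.011]), (212, [0.429, 0.069, 0.011]), (215, [0.429, 0.065, 0.012]), (218, [0.429, 0.061, 0.014]), (221, [0.437, 0.07, 0.072]), (224, [0.44, 0.071
[... 1309 characters left out ...]
0.086
340 9 [0.5256 0.0867 0.0846] 0.0862
345 9 [0.5307 0.0837 0.0874] 0.0854
350 9 [0.5359 0.085  0.0895] 0.0857
355 9 [0.5408 0.0855 0.0932] 0.0851
360 19 [0.5385 0.0856 0.1464] 0.085
365 36 [0.5429 0.0856 0.1472] 0.0804
370 40 [0.5488 0.0846 0.1393] 0.0819
375 40 [0.5558 0.0835 0.127 ] 0.0821
380 39 [0.5628 0.075  0.1172] 0.0815
385 40 [0.5674 0.0911 0.1173] 0.0814
390 29 [0.5731 0.0813 0.115 ] 0.0867
395 17 [0.5784 0.0828 0.1137] 0.0871
400 10 [0.5827 0.0832 0.1163] 0.0834
405 10 [0.587  0.0826 0.1192] 0.0837
410 10 [0.5914 0.0857 0.1205] 0.083
415 10 [0.5955 0.0813 0.1238] 0.0833
420 9 [0.5997 0.0816 0.1261] 0.0827
425 11 [0.6038 0.0819 0.1281] 0.0824
430 9 [0.6084 0.0828 0.1287] 0.0825
```

>>> {"op": "jog_arm", "data": {"motion": [[0.4, -36.3, -1.1, 0, 0], [0.4, -36.3, -1.1, 0, 0], [0.4, -36.3, -1.1, 0, 0], [0.4, -36.3, -1.1, 0, 0], [0.4, -36.3, -1.1, 0, 0], [0.4, -36.3, -1.2, 20, 0], [0.4, -36.3, -1.2, 20, 0], [0.4, -36.3, -1.2, 20, 0], [0.4, -36.3, -1.2, 20, 0], [0.4, -36.3, -1.2, 20, 0]]}}

```text
time: 3.82
tool_pos: [0.4663, -0.2829, 0.2005]
tcp_rot: [2.265, 2.176, 0.0]
wrist_force: [0.1, 0.0, -0.4]
width: 0.703
grip_force: 0.0
```

>>> {"op": "jog_arm", "data": {"motion": [[0.4, 0, 0, 0, 0], [0.4, 0, 0, 0, 0], [0.4, 0, 0, 0, 0]]}}

```text
time: 4.07
tool_pos: [0.4667, -0.2808, 0.2012]
tcp_rot: [-2.266, -2.175, -0.001]
wrist_force: [-0.3, 0.3, -0.6]
width: 0.701
grip_force: 0.0
```

```bash
cat > m3.py <<'E'
from h import *
cam('wrist','w2'); s=bot.read_state(); print(s['tool_pos'],s['tcp_rot'],s['width'])
P,im=cloud('w2'); X,Y,Z=P[...,0],P[...,1],P[...,2]
m=(Z>.01)&(Z<.045)&(abs(X-.467)<.035)&(abs(Y+.281)<.035)
q=P[m]; print(len(q),q.min(0),q.max(0))
t=q[q[:,2]>.026]; print(len(t)); r=cv2.minAreaRect((t[:,:2]*1000).astype(np.float32)); print('upper',r)
print('all',cv2.minAreaRect((q[q[:,2]>.014][:,:2]*1000).astype(np.float32)))
v,u=np.where(m); print(u.min(),u.max(),v.min(),v.max())
y0,x0=max(0,int(v.mean())-75),max(0,int(u.mean())-100)
cv2.imwrite('pics/c2.png',cv2.resize(im[y0:y0+150,x0:x0+200],None,fx=4,fy=4,interpolation=cv2.INTER_CUBIC)[:,:,::-1]);print(x0,y0)
# ridge line: points within 1.5mm of top
zt=np.percentile(q[:,2],98); k=q[q[:,2]>zt-.0025]; c=k[:,:2].mean(0); w,V=np.linalg.eigh(np.cov((k[:,:2]-c).T)); print('ztop',zt,'ridge c',c,np.sqrt(w),V[:,1])
E
python3 m3.py
```

```text
[ 0.46725846 -0.28048001  0.20198109] [2.26494325e+00 2.17630684e+00 1.06208961e-03] 0.698834085972512
891 [ 0.45049919 -0.29523387  0.01055929] [ 0.4842557  -0.26344691  0.03489182]
704
upper ((467.31707763671875, -279.49359130859375), (26.099973678588867, 26.13401985168457), 76.1065902709961)
all ((466.9805908203125, -279.25054931640625), (26.313907623291016, 29.77242660522461), 76.39684295654297)
294 327 202 234
210 143
ztop 0.03377657975317148 ridge c [ 0.46701632 -0.27918974] [0.00398238 0.00757027] [0.22600009 0.97412728]
```

View pics/c2.png

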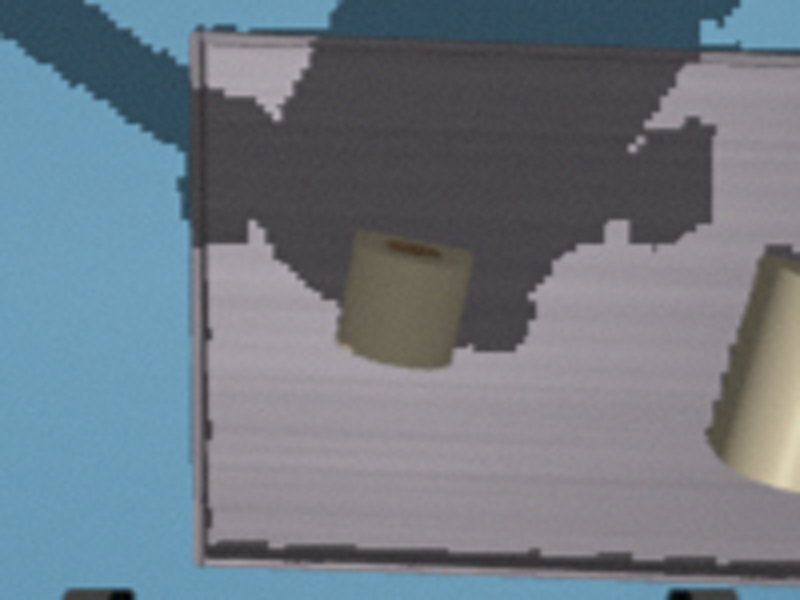

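The crop shows the graft at about (405,300), turned by about 13.5°, and clear of the tray wall by more than 35 mm.

>>> {"op": "jog_arm", "data": {"motion": [[0.2, 1.1, 0, 15, 5.6], [0.2, 0, 0, 30, 5.6], [0.2, 0, 0, 30, 0], [0.2, 0, 0, 30, 0], [0.2, 0, 0, 25, 0], [0.2, 0, 0, 20, 0], [0.2, 0, 0, 15, 0], [0.2, 0, 0, 10, 0], [0.2, 0, 0, 5, 0], [0.2, 0, 0, 0, 0]]}}

```text
time: 4.95
tool_pos: [0.4671, -0.2791, 0.0212]
tcp_rot: [-2.466, -1.946, 0.0]
wrist_force: [-0.5, 1.1, 0.7]
width: 0.595
grip_force: 0.0
```

>>> {"op": "jog_arm", "data": {"motion": [[0.2, 0, 0, 0, 0], [0.2, 0, 0, 0, 0]]}}

```text
time: 5.12
tool_pos: [0.4681, -0.2805, 0.0228]
tcp_rot: [2.465, 1.943, 0.001]
wrist_force: [0.1, -0.1, 0.3]
width: 0.605
grip_force: 0.0
```

>>> {"op": "jog_arm", "data": {"motion": [[0.2, 0, 0, 8, 0], [0.2, 0, 0, 8, 0], [0.2, 0, 0, 0, 0], [-0.5, 0, 0, 0, 0], [-0.5, 0, 0, 0, 0], [-0.5, 0, 0, 0, 0], [-0.5, 0, 0, 0, 0], [-0.5, 0, 0, 0, 0], [-0.5, 0, 0, 0, 0], [-0.5, 0, 0, 0, 0]], "force": 30}}

```text
time: 5.95
tool_pos: [0.4668, -0.28, 0.0053]
tcp_rot: [2.467, 1.944, 0.0]
wrist_force: [-0.0, 0.0, 0.0]
width: 0.345
grip_force: 29.8
```

>>> {"op": "jog_arm", "data": {"motion": [[-0.5, 0, 0, -10, 0], [-0.5, 0, 0, -20, 0], [-0.5, 0, 0, -30, 0], [-0.5, 0, 0, -30, 0], [-0.5, 0, 0, -30, 0], [-0.5, 0, 0, -30, 0], [-0.5, 0, 0, 0, 0], [-0.5, 0, 0, 0, 0]]}}

```text
time: 6.62
tool_pos: [0.4687, -0.2812, 0.1589]
tcp_rot: [2.463, 1.941, 0.003]
wrist_force: [-0.2, 0.9, -0.9]
width: 0.343
grip_force: 29.8
```

```bash
cat > w3.py <<'E'
from h import *
print([np.round(bot.read_state()[k],4) for k in('tool_pos','tcp_rot','width','grip_force')])
cam('wrist','w3')
im=np.load('pics/w3.npz')['im'];cv2.imwrite('pics/c3.png',cv2.resize(im[180:480,120:520],None,fx=1.5,fy=1.5)[:,:,::-1])
E
python3 w3.py
```

```text
[array([ 0.4687, -0.2812,  0.1589]), array([2.4626, 1.9406, 0.0033]), np.float64(0.3427), np.float64(29.7918)]
```

View pics/c3.png

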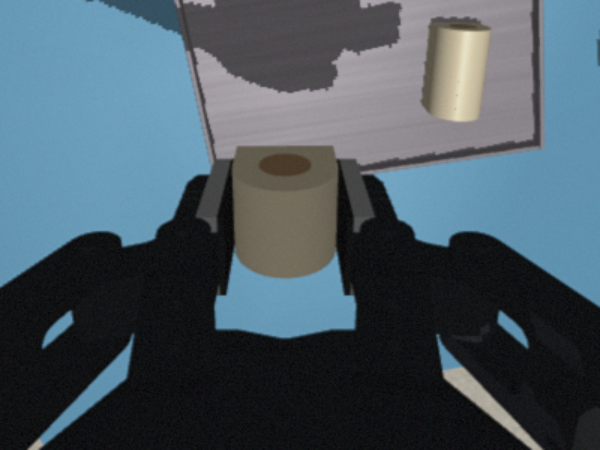

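The graft is held squarely between the pads. Next I'll measure where it sits in the tool frame.

```bash
cat > m4.py <<'E'
from h import *
z=np.load('pics/w3.npz'); d=z['d']; C=np.array(bot.get_calibration('wrist')['tool_from_camera'])
v,u=np.mgrid[:480,:640]; P=np.stack([(u-z['cx'])/z['f']*d,(v-z['cy'])/z['f']*d,d],-1)@C[:3,:3].T+C[:3,3]
m=np.zeros_like(d,bool); m[275:368,275:345]=1; m&=(d>0)&(abs(P[...,1])<.018)&(P[...,2]>-.04)&(P[...,2]<.01)
q=P[m]; print('min',q.min(0),'max',q.max(0))
for vv in range(272,372,6): print(vv,np.round(P[vv,310],4))
top=q[q[:,2]<np.percentile(q[:,2],3)+.003]; print('top y',top[:,1].mean(), 'x',np.percentile(top[:,0],[1,99]))
E
python3 m4.py
```

```text
min [-0.01376794 -0.01595313 -0.02959932] max [0.01395072 0.01512098 0.00335214]
272 [-0.0465 -0.      0.1567]
278 [ 0.0131 -0.0002 -0.    ]
284 [ 0.0134 -0.0002 -0.0075]
290 [ 0.013  -0.0002 -0.0128]
296 [ 0.0128 -0.0002 -0.0182]
302 [ 0.0131 -0.0002 -0.0242]
308 [ 0.0123 -0.0002 -0.0275]
314 [ 0.0098 -0.0002 -0.0276]
320 [ 0.0071 -0.0002 -0.0274]
326 [ 0.0046 -0.0002 -0.0277]
332 [ 0.0018 -0.0002 -0.0274]
338 [-0.0013 -0.0002 -0.0269]
344 [-0.004  -0.0002 -0.0268]
350 [-0.0061 -0.0002 -0.0278]
356 [-0.0089 -0.0002 -0.0278]
362 [-0.0118 -0.0002 -0.0278]
368 [-0.1573 -0.      0.1593]
top y -0.00036675231055846434 x [-0.01281315  0.01318332]
```

>>> {"op": "jog_arm", "data": {"motion": [[-0.5, 0, 0, -5, -5.7], [-0.5, 0, 0, -5, -5.6], [-0.5, 20, -2, 0, 0], [-0.5, 36, -3, 0, 0], [-0.5, 36, -3, 0, 0], [-0.5, 36, -3, 0, 0], [-0.5, 36, -3, 0, 0], [-0.5, 36, -3, 0, 0], [-0.5, 36, -3, 0, 0], [-0.5, 36, -3, 0, 0]]}}

```text
time: 7.5
tool_pos: [0.4523, -0.0056, 0.1634]
tcp_rot: [-2.263, -2.176, 0.004]
wrist_force: [0.9, 0.7, -0.9]
width: 0.341
grip_force: 29.7
```

>>> {"op": "jog_arm", "data": {"motion": [[-0.5, 36, -3, 0, 0], [-0.5, 36, -3, 0, 0], [-0.5, 24, -1.6, 0, 0], [-0.5, 0, 0, 0, 0], [-0.5, 0, 0, 0, 0], [-0.5, 0, 0, 0, 0]]}}

```text
time: 8.0
tool_pos: [0.4495, 0.0885, 0.164]
tcp_rot: [-2.262, -2.178, 0.004]
wrist_force: [-0.8, -1.2, 0.5]
width: 0.342
grip_force: 29.7
```

```bash
cat > m5.py <<'E'
from h import *
for i in range(3):
    s=bot.read_state();print(np.round(s['tool_pos'],4),np.degrees(2*np.arctan2(s['tcp_rot'][1],s['tcp_rot'][0]))%180-90)
    cam('wrist','w4')
P,im=cloud('w4');X,Y,Z=P[...,0],P[...,1],P[...,2]
for x0,x1 in((.436,.444),(.458,.466)):
  for n,a,b in (('L',.10,.125),('R',.055,.078)):
    m=(X>x0)&(X<x1)&(Y>a)&(Y<b)&(Z>.075)&(Z<.105); q=Y[m]; print(n,x0,len(q),np.round([q.min(),q.max()],4) if len(q) else '')
m=(Z>.085)&(Z<.107)&(X>.43)&(X<.475)&(Y>.112)&(Y<.2)
for v in range(0,480,8):
    k=m[v]
    if k.sum()>15: q=P[v][k]; print(v,np.round([q[:,1].mean(),q[:,0].min(),q[:,0].max(),q[q[:,2].argmax(),0],q[:,2].max()],4))
E
python3 m5.py
```

```text
[0.4495 0.0885 0.164 ] -2.182017411640061
[0.4498 0.0881 0.1642] -2.2486031003197127
[0.45   0.0879 0.1645] -2.2920385033859816
L 0.436 292 [0.1062 0.1249]
R 0.436 75 [0.0698 0.0711]
L 0.458 338 [0.1053 0.1249]
R 0.458 61 [0.0688 0.0702]
72 [0.1992 0.4457 0.4683 0.4526 0.1004]
80 [0.1953 0.4405 0.469  0.4524 0.1011]
88 [0.1911 0.4401 0.469  0.4573 0.1019]
96 [0.1863 0.4399 0.4748 0.469  0.1041]
104 [0.1825 0.4395 0.4689 0.4536 0.1004]
112 [0.1782 0.4402 0.4689 0.4575 0.101 ]
120 [0.1737 0.4398 0.468  0.455  0.1021]
128 [0.1692 0.4394 0.4679 0.4484 0.1006]
136 [0.1647 0.4391 0.4678 0.4553 0.1009]
144 [0.1599 0.439  0.4746 0.4551 0.1037]
152 [0.1554 0.4386 0.4677 0.4532 0.1016]
160 [0.1507 0.4383 0.4677 0.4542 0.1015]
168 [0.1459 0.4388 0.4669 0.4528 0.1013]
176 [0.141  0.4385 0.4668 0.4545 0.1009]
184 [0.1361 0.4381 0.4667 0.4555 0.1017]
192 [0.1311 0.4378 0.4666 0.451  0.101 ]
200 [0.126  0.4375 0.4665 0.4496 0.1009]
208 [0.1208 0.4372 0.4664 0.4544 0.1005]
216 [0.1157 0.4368 0.4656 0.4529 0.1015]
```

View pics/w4.png

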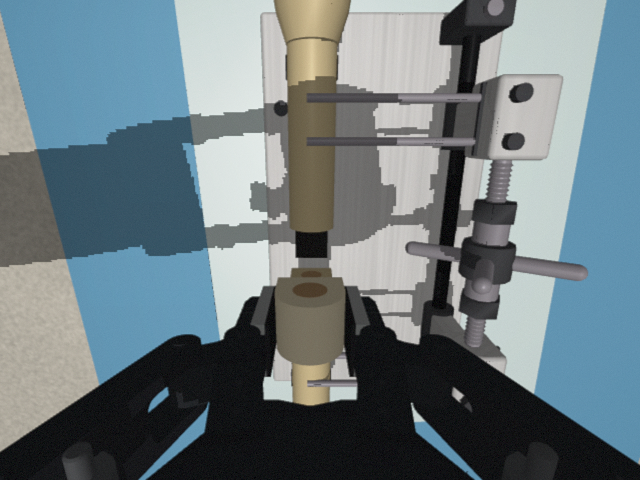

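The view shows the graft above the right half, hanging over the gap and in line with the shaft. Measured centres agree within 0.5 mm, so I'll lower it.

>>> {"op": "jog_arm", "data": {"motion": [[-0.5, 0, 0.3, 10, 0], [-0.5, 0, 0, 20, 0], [-0.5, 0, 0, 20, 0], [-0.5, 0, 0, 15, 0], [-0.5, 0, 0, 10, 0], [-0.5, 0, 0, 8, 0], [-0.5, 0, 0, 4, 0], [-0.5, 0, 0, 0, 0]]}}

```text
time: 8.82
tool_pos: [0.4503, 0.0886, 0.0774]
tcp_rot: [-2.264, -2.177, 0.002]
wrist_force: [-0.1, 0.6, -0.7]
width: 0.342
grip_force: 29.7
```

>>> {"op": "jog_arm", "data": {"motion": [[-0.5, 0, 0, 1.5, 0], [-0.5, 0, 0, 1.5, 0], [-0.5, 0, 0, 0, 0], [-0.5, 0, 0, 0, 0]]}}

```text
time: 9.15
tool_pos: [0.4513, 0.089, 0.0758]
tcp_rot: [2.264, 2.178, 0.001]
wrist_force: [-0.6, -0.4, -0.4]
width: 0.346
grip_force: 29.7
```

>>> {"op": "jog_arm", "data": {"motion": [[-0.5, 0, 0, 1, 0], [-0.5, 0, 0, 0, 0], [-0.5, 0, 0, 0, 0]]}}

```text
time: 9.4
tool_pos: [0.4509, 0.089, 0.0744]
tcp_rot: [2.264, 2.178, 0.0]
wrist_force: [0.6, 0.3, 0.7]
width: 0.349
grip_force: 29.7
```

>>> {"op": "jog_arm", "data": {"motion": [[-0.5, 0, 0, 1, 0], [-0.5, 0, 0, 0, 0], [-0.5, 0, 0, 0, 0]]}}

```text
time: 9.65
tool_pos: [0.4507, 0.0889, 0.0732]
tcp_rot: [-2.264, -2.178, 0.0]
wrist_force: [-0.6, -1.1, -1.5]
width: 0.341
grip_force: 29.7
```

>>> {"op": "jog_arm", "data": {"motion": [[-0.5, 0, 0, 1, 0], [-0.5, 0, 0, 0, 0], [-0.5, 0, 0, 0, 0]]}}

```text
time: 9.9
tool_pos: [0.4508, 0.0889, 0.0722]
tcp_rot: [-2.264, -2.178, 0.0]
wrist_force: [0.0, 0.3, -0.4]
width: 0.344
grip_force: 29.7
```

>>> {"op": "jog_arm", "data": {"motion": [[-0.5, 0, 0, 0.7, 0], [-0.5, 0, 0, 0, 0], [-0.5, 0, 0, 0, 0]]}}

```text
time: 10.15
tool_pos: [0.4509, 0.0889, 0.072]
tcp_rot: [-2.264, -2.178, 0.0]
wrist_force: [-1.6, -0.7, 4.3]
width: 0.341
grip_force: 30.3
```

>>> {"op": "jog_arm", "data": {"motion": [[0.0, 0, 0, 0, 0], [0.0, 0, 0, 0, 0], [0.0, 0, 0, 0, 0], [0.0, 0, 0, -5, 0], [0.0, 0, 0, -15, 0], [0.0, 0, 0, -30, 0], [0.0, 0, 0, -40, 0], [0.0, 0, 0, -40, 0], [0.0, 0, 0, 0, 0], [0, 0, 0, 0, 0]]}}

```text
time: 10.98
tool_pos: [0.4535, 0.0893, 0.2055]
tcp_rot: [2.261, 2.175, 0.01]
wrist_force: [-0.7, -0.4, -0.2]
width: 0.497
grip_force: 0.0
```

```bash
cat > m6.py <<'E'
from h import *
s=bot.read_state();print(np.round(s['tool_pos'],4),s['width'])
cam('wrist','w5');cam('side','s5')
P,im=cloud('w5');X,Y,Z=P[...,0],P[...,1],P[...,2]
m=(Z>.096)&(Z<.106)&(abs(X-.4505)<.02)
print('top centreline by row')
m2=(abs(X-.4505)<.003)&(Y>.05)&(Y<.13)&(Z>.09)&(Z<.11)
v,u=np.where(m2); y=np.sort(Y[m2]); g=np.diff(y); print('y gaps',[(round(y[i],4),round(y[i+1],4)) for i in np.where(g>.0012)[0]], 'z of block', np.median(Z[m2&(abs(Y-.0885)<.008)]))
m3=(abs(Y-.0885)<.008)&(Z>.083)&(Z<.11)&(abs(X-.45)<.03); print('x range',X[m3].min(),X[m3].max())
a=cv2.resize(im[100:400,150:550],None,fx=1.0,fy=1.0); S=np.load('pics/s5.npz')['im'][200:350,230:430]
cv2.imwrite('pics/c5.png',np.hstack([a,cv2.resize(S,(400,300),interpolation=cv2.INTER_CUBIC)])[:,:,::-1])
E
python3 m6.py
```

```text
[0.4535 0.0893 0.2055] 0.4965030019573283
top centreline by row
y gaps [(np.float64(0.0706), np.float64(0.0758)), (np.float64(0.1025), np.float64(0.1058))] z of block 0.09980870306611442
x range 0.4356765773061019 0.465046186007702
```

View pics/c5.png

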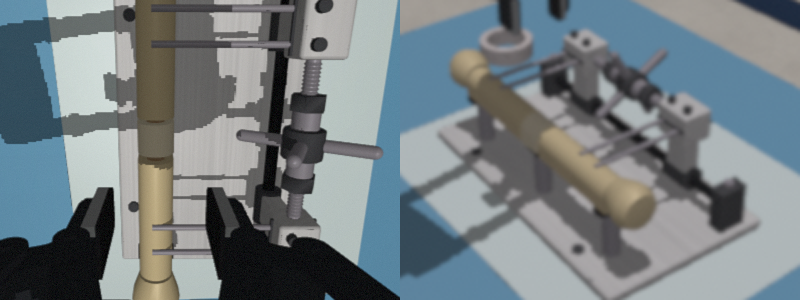

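The crop shows the graft standing on the post between the halves, in line with the shaft, with gaps of about 5 and 3 mm. Next I'll shut the fingers and go down on the bone side of the top handle.

>>> {"op": "jog_arm", "data": {"motion": [[-1, -0.5, 20, 0, 0], [-1, 0, 25, 0, 0], [-1, 0, 20, 0, 0], [-1, 0, 0, 0, 0], [-1, 0, 0, 20, 0], [-1, 0, 0, 25, 0], [-1, 0, 0, 20, 0], [-1, 0, 0, 15, 0], [-1, 0, 0, 0, 0], [-1, 0, 0, 0, 0]]}}

```text
time: 11.92
tool_pos: [0.5132, 0.0856, 0.1192]
tcp_rot: [-2.262, -2.175, 0.007]
wrist_force: [0.3, 0.6, 0.0]
width: 0.001
grip_force: 0.0
```

```bash
cat > m7.py <<'E'
from h import *
import sys
fn=sys.argv[1]
cam('wrist',fn); cam('side',fn+'s'); s=bot.read_state();print(np.round(s['tool_pos'],4),s['width'],s['wrist_force'])
a=np.load('pics/'+fn+'.npz')['im']; S=np.load('pics/'+fn+'s.npz')['im'][200:350,230:430]
cv2.imwrite('pics/c'+fn+'.png',np.hstack([cv2.resize(a,(400,300)),cv2.resize(S,(400,300),interpolation=cv2.INTER_CUBIC)])[:,:,::-1])
E
python3 m7.py w6
```

```text
[0.5157 0.086  0.1219] 0.004011043036954106 [-0.18526466  0.08598218 -0.17829697]
```

View pics/cw6.png

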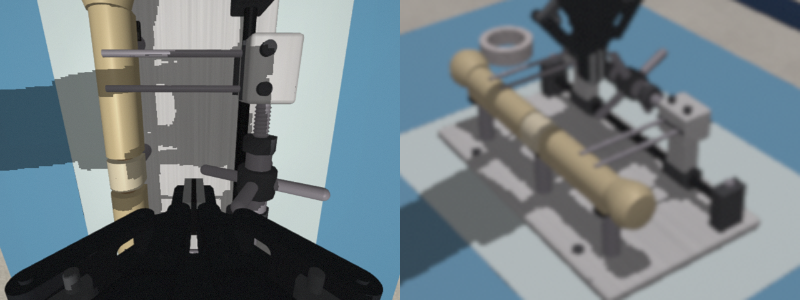

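The wrist view shows the shut fingers at the bone side of the handle (pads at about (193,190)), still free of it. Start the first stroke.

>>> {"op": "jog_arm", "data": {"motion": [[-1, 0, 4, 0, 0], [-1, 0, 4, 0, 0], [-1, 0, 4, 0, 0], [-1, 0, 4, 0, 0], [-1, 0, 4, 0, 0]]}}

```text
time: 12.43
tool_pos: [0.5344, 0.0853, 0.1224]
tcp_rot: [-2.262, -2.176, 0.004]
wrist_force: [-7.3, 0.2, 4.5]
width: -0.001
grip_force: 3.6
```

>>> {"op": "jog_arm", "data": {"motion": [[-1, 0, 5, 0, 0], [-1, 0, 5, 0, 0], [-1, 0, 5, 0, 0]]}}

```text
time: 12.68
tool_pos: [0.5501, 0.0847, 0.1225]
tcp_rot: [-2.263, -2.177, 0.002]
wrist_force: [-6.6, 0.2, 5.7]
width: 0.002
grip_force: 3.6
```

>>> {"op": "jog_arm", "data": {"motion": [[-1, 0, 5, 0, 0], [-1, 0, 5, 0, 0], [-1, 0, 5, 0, 0]]}}

```text
time: 12.93
tool_pos: [0.5634, 0.0841, 0.1213]
tcp_rot: [-2.261, -2.175, 0.007]
wrist_force: [-8.8, 0.4, -2.2]
width: 0.003
grip_force: 3.5
```

>>> {"op": "jog_arm", "data": {"motion": [[-1, 0, 5, 0, 0], [-1, 0, 5, 0, 0], [-1, 0, 5, 0, 0]]}}

```text
time: 13.18
tool_pos: [0.5771, 0.0834, 0.1205]
tcp_rot: [-2.26, -2.174, 0.011]
wrist_force: [-9.3, 0.5, 3.1]
width: 0.003
grip_force: 4.1
```

```bash
cat > m8.py <<'E'
from h import *
import sys
fn=sys.argv[1]; cam('wrist',fn); s=bot.read_state()
O=np.array([.5651,.0837,.100]);a=np.radians(-2.25);ex=np.array([np.cos(a),np.sin(a),0]);ey=np.array([-np.sin(a),np.cos(a),0])
r=s['tool_pos']-O;print('tip rel x',round(r@ex*1000,1),'y',round(r@ey*1000,1),'z',round(r[2]*1000,1),'F',np.round(s['wrist_force'],1),'tau',np.round(s['torque'],2))
P,im=cloud(fn); Q=P-O; x=Q@ex;y=Q@ey;z=Q[...,2]
m=(abs(y)<.0075)&(np.hypot(x,z)>.022)&(np.hypot(x,z)<.056)
ang=np.degrees(np.arctan2(x[m],z[m])); h,e=np.histogram(ang,np.arange(-180,181,6)); print('handle angle hist',[(int(e[i]+3),int(h[i])) for i in range(60) if h[i]>15])
# gap: bone top centreline
b=(P-np.array([.4503,.0883,0])); bx=b@ex;by=b@ey;k=(abs(bx)<.012)&(abs(by)<.03)&(P[...,2]>.088)&(P[...,2]<.108)
t=np.sort(by[k]); g=np.diff(t)
print('gaps mm',[(round(t[i]*1000,1),round(t[i+1]*1000,1)) for i in np.where(g>.0009)[0]])
E
python3 m8.py a1
```

```text
tip rel x 13.4 y 0.1 z 20.9 F [-7.5 -1.   2.6] tau [0.01 1.35 0.02]
handle angle hist [(-135, 30), (-129, 193), (-123, 265), (-45, 80), (-39, 660), (-33, 668), (-27, 51), (-3, 52), (3, 103), (27, 77), (33, 47), (39, 60), (45, 592), (51, 160), (123, 17), (129, 236), (135, 207), (141, 33)]
gaps mm [(np.float64(-16.2), np.float64(-12.6)), (np.float64(14.3), np.float64(16.0))]
```

>>> {"op": "jog_arm", "data": {"motion": [[-1, 0, 5, 0, 0], [-1, 0, -4, -10, 0], [-1, 0, 0, -28, 0], [-1, 0, -20, 0, 0], [-1, 0, -28, 0, 0], [-1, 0, -20, 0, 0], [-1, 0, 0, 10, 0], [-1, 0, 0, 28, 0], [-1, 0, 0, 0, 0]]}}

```text
time: 13.98
tool_pos: [0.5117, 0.0857, 0.1189]
tcp_rot: [-2.262, -2.177, 0.005]
wrist_force: [-2.5, -0.5, -0.9]
width: -0.001
grip_force: 0.0
```

```bash
python3 m8.py a2
```

```text
tip rel x -52.9 y -0.0 z 20.2 F [-0.2  0.2 -0.2] tau [ 0.02 -0.02  0.04]
handle angle hist [(-129, 18), (-123, 218), (-117, 474), (-111, 52), (-57, 50), (-51, 44), (-39, 173), (-33, 540), (-27, 374), (-21, 35), (45, 407), (51, 1041), (57, 178), (141, 72)]
gaps mm [(np.float64(-15.9), np.float64(-12.7)), (np.float64(14.3), np.float64(15.7))]
```

>>> {"op": "jog_arm", "data": {"motion": [[-1, 0, 6, 0, 0], [-1, 0, 6, 0, 0], [-1, 0, 6, 0, 0], [-1, 0, 6, 0, 0], [-1, 0, 6, 0, 0], [-1, 0, 6, 0, 0]]}}

```text
time: 14.53
tool_pos: [0.5504, 0.0847, 0.1234]
tcp_rot: [-2.264, -2.177, 0.001]
wrist_force: [-7.2, 0.1, 6.0]
width: -0.001
grip_force: 3.5
```

>>> {"op": "jog_arm", "data": {"motion": [[-1, 0, 5, 0, 0], [-1, 0, 5, 0, 0], [-1, 0, 5, 0, 0]]}}

```text
time: 14.78
tool_pos: [0.5636, 0.0841, 0.1221]
tcp_rot: [-2.262, -2.175, 0.005]
wrist_force: [-8.7, 0.3, -0.1]
width: -0.0
grip_force: 3.5
```

>>> {"op": "jog_arm", "data": {"motion": [[-1, 0, 5, 0, 0], [-1, 0, 5, 0, 0], [-1, 0, 5, 0, 0], [-1, 0, 5, 0, 0]]}}

```text
time: 15.12
tool_pos: [0.583, 0.0832, 0.1217]
tcp_rot: [-2.261, -2.175, 0.007]
wrist_force: [-7.8, 0.9, 2.5]
width: -0.004
grip_force: 3.4
```

>>> {"op": "jog_arm", "data": {"motion": [[-1, 0, -4, -10, 0], [-1, 0, 0, -28, 0], [-1, 0, -20, 0, 0], [-1, 0, -28, 0, 0], [-1, 0, -20, 0, 0], [-1, 0, 0, 10, 0], [-1, 0, 0, 28, 0], [-1, 0, 0, 0, 0]]}}

```text
time: 15.78
tool_pos: [0.5115, 0.0857, 0.1195]
tcp_rot: [-2.263, -2.177, 0.004]
wrist_force: [-0.7, -0.4, -1.4]
width: 0.006
grip_force: 0.0
```

```bash
python3 m8.py a3
```

```text
tip rel x -53.2 y 0.0 z 20.6 F [-0.8 -0.3 -0.5] tau [ 0.   -0.05 -0.02]
handle angle hist [(-129, 20), (-123, 270), (-117, 434), (-111, 26), (-57, 46), (-51, 32), (-39, 207), (-33, 546), (-27, 344), (-21, 21), (39, 21), (45, 540), (51, 962), (57, 106), (141, 76)]
gaps mm [(np.float64(-14.8), np.float64(-12.6))]
```

>>> {"op": "jog_arm", "data": {"motion": [[-1, 0, 0, -11, 0], [-1, 0, 6, 0, 0], [-1, 0, 6, 0, 0], [-1, 0, 6, 0, 0], [-1, 0, 6, 0, 0], [-1, 0, 6, 0, 0], [-1, 0, 6, 0, 0]]}}

```text
time: 16.42
tool_pos: [0.5543, 0.0848, 0.1441]
tcp_rot: [2.258, 2.173, 0.013]
wrist_force: [-6.0, -3.0, 35.7]
width: -0.005
grip_force: 18.7
```

>>> {"op": "jog_arm", "data": {"motion": [[-1, 0, 4, 0, 0], [-1, 0, 4, 0, 0]]}}

```text
time: 16.58
tool_pos: [0.5658, 0.0845, 0.1432]
tcp_rot: [2.255, 2.169, 0.022]
wrist_force: [-1.3, -1.7, 22.3]
width: -0.003
grip_force: 11.0
```

>>> {"op": "jog_arm", "data": {"motion": [[-1, 0, 4, 0, 0], [-1, 0, 4, 0, 0]]}}

```text
time: 16.75
tool_pos: [0.5726, 0.0842, 0.141]
tcp_rot: [2.256, 2.17, 0.019]
wrist_force: [-0.1, -0.9, 15.7]
width: -0.001
grip_force: 9.8
```

```bash
python3 m8.py a4
```

```text
tip rel x 7.4 y 0.5 z 40.2 F [-1.4 -2.4  7.1] tau [-0.48  0.24 -0.02]
handle angle hist [(-159, 25), (-153, 88), (-69, 61), (-63, 569), (-57, 401), (-51, 17), (21, 51), (27, 95), (99, 37), (105, 393), (111, 186)]
gaps mm [(np.float64(-13.8), np.float64(-12.6))]
```

>>> {"op": "jog_arm", "data": {"motion": [[-1, 0, 0, 0, 0], [-1, 0, 0, 0, 0]]}}

```text
time: 16.97
tool_pos: [0.5674, 0.084, 0.1351]
tcp_rot: [2.262, 2.176, 0.006]
wrist_force: [0.3, -0.1, -1.2]
width: -0.006
grip_force: 0.0
```

```bash
python3 m7.py a5; python3 m8.py a5
```

```text
[0.5657 0.084  0.1333] 0.0019916722625461345 [ 0.71824143 -0.42027292  0.57068317]
tip rel x 0.1 y 0.3 z 32.7 F [ 0.1 -0.4 -0.8] tau [-0.03  0.01 -0.02]
handle angle hist [(-159, 18), (-153, 73), (-147, 74), (-69, 26), (-63, 406), (-57, 631), (-51, 70), (-15, 22), (-9, 29), (9, 28), (15, 33), (21, 426), (27, 276), (99, 16), (105, 270), (111, 333), (117, 43)]
gaps mm [(np.float64(-13.9), np.float64(-12.8))]
```

View pics/ca5.png

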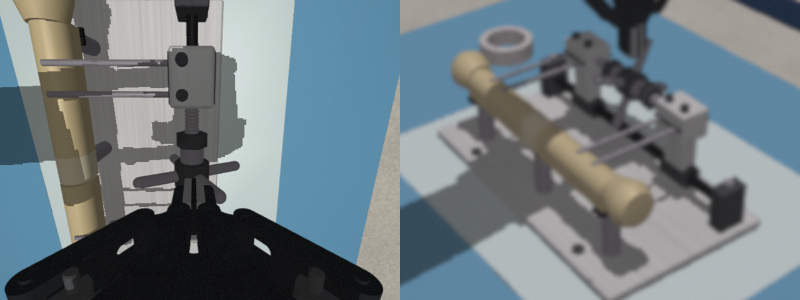

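The finger is free on the bone side of the handle, which leans about 27° outward at (205,185). I'll lower it slightly and continue in small steps.

>>> {"op": "jog_arm", "data": {"motion": [[-1, 0, 0, 4, 0], [-1, 0, 3, 0, 0], [-1, 0, 2, 0, 0], [-1, 0, 2, 0, 0]]}}

```text
time: 17.45
tool_pos: [0.5688, 0.0838, 0.1268]
tcp_rot: [-2.261, -2.175, 0.008]
wrist_force: [-6.7, 0.9, 0.9]
width: -0.003
grip_force: 2.8
```

>>> {"op": "jog_arm", "data": {"motion": [[-1, 0, 1, 0, 0], [-1, 0, 1, 0, 0], [-1, 0, 1, 0, 0]]}}

```text
time: 17.7
tool_pos: [0.5711, 0.0836, 0.1261]
tcp_rot: [-2.26, -2.174, 0.01]
wrist_force: [-6.7, -0.1, -0.1]
width: 0.002
grip_force: 2.8
```

>>> {"op": "jog_arm", "data": {"motion": [[-1, 0, 1, 0, 0], [-1, 0, 1, 0, 0], [-1, 0, 1, 0, 0]]}}

```text
time: 17.95
tool_pos: [0.5741, 0.0834, 0.1262]
tcp_rot: [-2.26, -2.174, 0.01]
wrist_force: [-6.9, 0.1, 0.6]
width: -0.003
grip_force: 2.9
```

>>> {"op": "jog_arm", "data": {"motion": [[-1, 0, 1, 0, 0], [-1, 0, 1, 0, 0], [-1, 0, 1, 0, 0]]}}

```text
time: 18.2
tool_pos: [0.577, 0.0833, 0.1262]
tcp_rot: [-2.26, -2.174, 0.01]
wrist_force: [-7.2, 0.6, 0.9]
width: 0.001
grip_force: 3.0
```

>>> {"op": "jog_arm", "data": {"motion": [[-1, 0, 1, 0, 0], [-1, 0, 1, 0, 0], [-1, 0, 1, 0, 0]]}}

```text
time: 18.45
tool_pos: [0.5801, 0.0832, 0.1264]
tcp_rot: [-2.26, -2.174, 0.01]
wrist_force: [-8.0, -0.4, 1.2]
width: -0.003
grip_force: 3.0
```

```bash
python3 m8.py a6
```

```text
tip rel x 15.3 y 0.1 z 26.4 F [-7.7 -0.   0.7] tau [-0.01  1.14 -0.03]
handle angle hist [(-135, 91), (-129, 256), (-123, 54), (-45, 315), (-39, 857), (-33, 171), (3, 108), (9, 98), (27, 54), (33, 62), (39, 216), (45, 267), (123, 118), (129, 323), (135, 75)]
gaps mm []
```

>>> {"op": "jog_arm", "data": {"motion": [[-1, 0, 1, 0, 0], [-1, 0, 1, 0, 0]]}}

```text
time: 18.67
tool_pos: [0.5823, 0.0831, 0.1266]
tcp_rot: [-2.26, -2.174, 0.01]
wrist_force: [-7.3, 0.5, 2.0]
width: -0.002
grip_force: 3.0
```

>>> {"op": "jog_arm", "data": {"motion": [[-1, 0, 1, 0, 0], [-1, 0, 1, 0, 0]]}}

```text
time: 18.83
tool_pos: [0.5845, 0.083, 0.1267]
tcp_rot: [-2.26, -2.174, 0.009]
wrist_force: [-6.5, 0.1, 2.7]
width: -0.002
grip_force: 2.9
```

>>> {"op": "jog_arm", "data": {"motion": [[-1, 0, 1, 0, 0], [-1, 0, 1, 0, 0]]}}

```text
time: 19.0
tool_pos: [0.5868, 0.083, 0.1268]
tcp_rot: [-2.261, -2.175, 0.008]
wrist_force: [-5.9, 0.2, 2.5]
width: 0.003
grip_force: 2.8
```

>>> {"op": "jog_arm", "data": {"motion": [[-1, 0, -4, -10, 0], [-1, 0, 0, -24, 0], [-1, 0, -22, 0, 0], [-1, 0, -28, 0, 0], [-1, 0, -22, 0, 0], [-1, 0, 0, 10, 0], [-1, 0, 0, 28, 0], [-1, 0, 0, 0, 0], [-1, 0, 0, 0, 0]]}}

```text
time: 19.75
tool_pos: [0.5127, 0.0858, 0.1234]
tcp_rot: [-2.263, -2.177, 0.004]
wrist_force: [-0.1, 0.5, 0.5]
width: 0.003
grip_force: 0.0
```

```bash
python3 m8.py a7
```

```text
tip rel x -51.2 y 0.2 z 24.6 F [ 0.3 -0.4  0.3] tau [ 0.05 -0.03  0.02]
handle angle hist [(-129, 98), (-123, 449), (-117, 133), (-51, 31), (-45, 36), (-39, 399), (-33, 587), (-27, 114), (39, 162), (45, 1023), (51, 384), (135, 87), (141, 54)]
gaps mm []
```

>>> {"op": "jog_arm", "data": {"motion": [[-1, 0, 4, 3, 0], [-1, 0, 4, 0, 0], [-1, 0, 3, 0, 0], [-1, 0, 2, 0, 0], [-1, 0, 1, 0, 0]]}}

```text
time: 20.22
tool_pos: [0.526, 0.0857, 0.1226]
tcp_rot: [-2.262, -2.175, 0.006]
wrist_force: [-11.3, 0.7, 8.6]
width: -0.005
grip_force: 5.4
```

>>> {"op": "jog_arm", "data": {"motion": [[-1, 0, 1, 0, 0], [-1, 0, 1, 0, 0]]}}

```text
time: 20.38
tool_pos: [0.5285, 0.0856, 0.1226]
tcp_rot: [-2.262, -2.176, 0.004]
wrist_force: [-8.8, 1.1, 6.8]
width: -0.002
grip_force: 4.4
```

>>> {"op": "jog_arm", "data": {"motion": [[-1, 0, 1, 0, 0], [-1, 0, 1, 0, 0]]}}

```text
time: 20.55
tool_pos: [0.5308, 0.0855, 0.1227]
tcp_rot: [-2.263, -2.176, 0.003]
wrist_force: [-7.4, 1.1, 6.8]
width: -0.002
grip_force: 4.1
```

>>> {"op": "jog_arm", "data": {"motion": [[-1, 0, 1, 0, 0], [-1, 0, 1, 0, 0]]}}

```text
time: 20.72
tool_pos: [0.5331, 0.0854, 0.1227]
tcp_rot: [-2.263, -2.176, 0.003]
wrist_force: [-5.9, 0.5, 4.9]
width: 0.001
grip_force: 3.6
```

>>> {"op": "jog_arm", "data": {"motion": [[-1, 0, 1, 0, 0], [-1, 0, 1, 0, 0]]}}

```text
time: 20.88
tool_pos: [0.5353, 0.0853, 0.1227]
tcp_rot: [-2.263, -2.176, 0.002]
wrist_force: [-6.1, 0.2, 4.7]
width: -0.001
grip_force: 3.3
```

```bash
python3 m8.py a8
```

```text
tip rel x -29.6 y 0.4 z 22.8 F [-5.6  0.6  4.1] tau [0.04 0.89 0.01]
handle angle hist [(-105, 124), (-99, 530), (-93, 93), (-27, 25), (-21, 129), (-15, 381), (-9, 339), (-3, 38), (63, 161), (69, 863), (75, 208)]
gaps mm []
```

>>> {"op": "jog_arm", "data": {"motion": [[-1, 0, 1, 0, 0], [-1, 0, 1, 0, 0]]}}

```text
time: 21.1
tool_pos: [0.5374, 0.0852, 0.1227]
tcp_rot: [-2.263, -2.177, 0.002]
wrist_force: [-6.0, 1.0, 4.1]
width: -0.003
grip_force: 3.1
```

>>> {"op": "jog_arm", "data": {"motion": [[-1, 0, 1, 0, 0], [-1, 0, 1, 0, 0]]}}

```text
time: 21.27
tool_pos: [0.5395, 0.0851, 0.1227]
tcp_rot: [-2.263, -2.177, 0.002]
wrist_force: [-6.5, -0.3, 4.0]
width: -0.002
grip_force: 2.9
```

>>> {"op": "jog_arm", "data": {"motion": [[-1, 0, 1, 0, 0], [-1, 0, 1, 0, 0]]}}

```text
time: 21.43
tool_pos: [0.5416, 0.085, 0.1227]
tcp_rot: [-2.263, -2.177, 0.002]
wrist_force: [-5.7, 0.7, 3.8]
width: 0.004
grip_force: 2.8
```

>>> {"op": "jog_arm", "data": {"motion": [[-1, 0, 1, 0, 0], [-1, 0, 1, 0, 0]]}}

```text
time: 21.6
tool_pos: [0.5437, 0.085, 0.1227]
tcp_rot: [-2.263, -2.177, 0.001]
wrist_force: [-5.7, 0.4, 3.8]
width: 0.003
grip_force: 2.7
```

>>> {"op": "jog_arm", "data": {"motion": [[-1, 0, 1, 0, 0], [-1, 0, 1, 0, 0]]}}

```text
time: 21.77
tool_pos: [0.5457, 0.0849, 0.1227]
tcp_rot: [-2.264, -2.177, 0.001]
wrist_force: [-4.6, -0.4, 4.0]
width: -0.001
grip_force: 2.7
```

>>> {"op": "jog_arm", "data": {"motion": [[-1, 0, 1, 0, 0], [-1, 0, 1, 0, 0]]}}

```text
time: 21.93
tool_pos: [0.5477, 0.0848, 0.1227]
tcp_rot: [-2.264, -2.177, 0.001]
wrist_force: [-5.6, -0.2, 3.7]
width: 0.003
grip_force: 3.0
```

```bash
python3 m8.py a9
```

```text
tip rel x -17.3 y 0.4 z 22.7 F [-5.   1.3  4. ] tau [ 0.05  0.77 -0.05]
handle angle hist [(-93, 40), (-87, 368), (-81, 546), (-33, 26), (-15, 17), (-9, 50), (-3, 278), (3, 409), (9, 62), (81, 413), (87, 559), (93, 55)]
gaps mm []
```

>>> {"op": "jog_arm", "data": {"motion": [[-1, 0, -3, 0, 0], [-1, 0, 0, -9, 0], [-1, 0, 0, -8, 0], [-1, 0, 3, 0, 0], [-1, 0, 3, 0, 0], [-1, 0, 2, 0, 0], [-1, 0, 1, 0, 0]]}}

```text
time: 22.57
tool_pos: [0.5543, 0.0846, 0.1406]
tcp_rot: [-2.264, -2.178, -0.001]
wrist_force: [-7.1, 0.3, 10.3]
width: -0.001
grip_force: 4.8
```

>>> {"op": "jog_arm", "data": {"motion": [[-1, 0, 1, 0, 0], [-1, 0, 1, 0, 0]]}}

```text
time: 22.73
tool_pos: [0.5559, 0.0846, 0.1405]
tcp_rot: [-2.264, -2.178, -0.0]
wrist_force: [-5.8, 0.4, 11.3]
width: 0.004
grip_force: 4.9
```

>>> {"op": "jog_arm", "data": {"motion": [[-1, 0, 1, 0, 0], [-1, 0, 1, 0, 0]]}}

```text
time: 22.9
tool_pos: [0.5577, 0.0845, 0.1404]
tcp_rot: [-2.264, -2.177, 0.0]
wrist_force: [-6.8, -0.0, 9.4]
width: 0.001
grip_force: 5.0
```

```bash
python3 m8.py b1
cat > crop.py <<'E'
from h import *
im=np.load('pics/b1.npz')['im'];a=im[180:380,200:440];cv2.imwrite('pics/cb1.png',cv2.resize(a,None,fx=3,fy=3,interpolation=cv2.INTER_CUBIC)[:,:,::-1])
E
python3 crop.py
```

```text
tip rel x -7.3 y 0.5 z 40.4 F [-7.8  1.  10. ] tau [0.06 0.94 0.02]
handle angle hist [(-81, 97), (-75, 614), (-69, 228), (3, 97), (9, 321), (15, 150), (87, 102), (93, 504), (99, 154)]
gaps mm []
```

View pics/cb1.png

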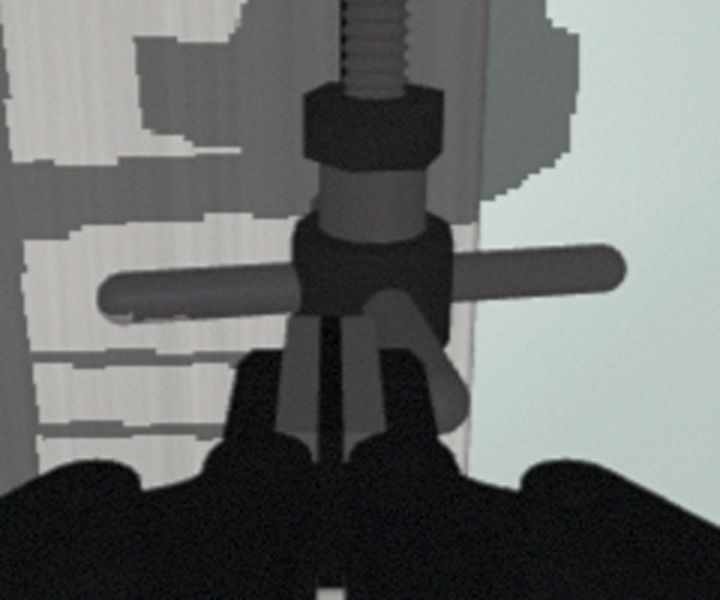

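The handle now leans about 8–10° outward, with its end at about (450,400) touching the finger. The push has risen from ~0.24 to ~0.37 N m, so the block is being pressed. I'll go a little further.

>>> {"op": "jog_arm", "data": {"motion": [[-1, 0, 1, 0, 0], [-1, 0, 1, 0, 0]]}}

```text
time: 23.12
tool_pos: [0.5594, 0.0844, 0.1403]
tcp_rot: [-2.263, -2.177, 0.001]
wrist_force: [-6.7, 0.1, 9.2]
width: -0.0
grip_force: 5.1
```

>>> {"op": "jog_arm", "data": {"motion": [[-1, 0, 1, 0, 0], [-1, 0, 1, 0, 0]]}}

```text
time: 23.28
tool_pos: [0.5611, 0.0844, 0.1401]
tcp_rot: [-2.263, -2.177, 0.002]
wrist_force: [-8.0, 1.4, 9.1]
width: -0.0
grip_force: 5.3
```

```bash
python3 m8.py b2
```

```text
tip rel x -3.9 y 0.5 z 40.1 F [-6.6  0.3  9.7] tau [ 0.11  1.04 -0.  ]
handle angle hist [(-165, 17), (-159, 22), (-75, 240), (-69, 629), (-63, 92), (9, 119), (15, 349), (21, 39), (93, 218), (99, 436), (105, 62)]
gaps mm []
```

>>> {"op": "jog_arm", "data": {"motion": [[-1, 0, -3, 0, 0], [-1, 0, -6, 0, 0], [-1, 0, -8, 0, 0], [-1, 0, 0, -15, 0], [-1, 0, 0, -30, 0], [-1, 0, 0, -30, 0], [-1, 0, -30, -10, 0], [-1, 0, 0, 0, 0], [-1, 0, 0, 0, 0], [-1, 0, 0, 0, 0]]}}

```text
time: 24.17
tool_pos: [0.5143, 0.0859, 0.223]
tcp_rot: [-2.264, -2.178, 0.0]
wrist_force: [-0.4, 0.5, -0.4]
width: -0.003
grip_force: 0.0
```

```bash
python3 m8.py b3
python3 - <<'E'
from h import *
im=np.load('pics/b3.npz')['im'];cv2.imwrite('pics/cb3.png',im[60:400,140:540][:,:,::-1])
E
```

```text
tip rel x -50.8 y 0.1 z 122.5 F [-0.6 -0.3  0.6] tau [ 0.01 -0.06 -0.01]
handle angle hist [(-165, 18), (-159, 49), (-75, 117), (-69, 308), (-63, 39), (3, 56), (9, 236), (15, 123), (93, 99), (99, 228), (105, 27)]
gaps mm []
```

View pics/cb3.png

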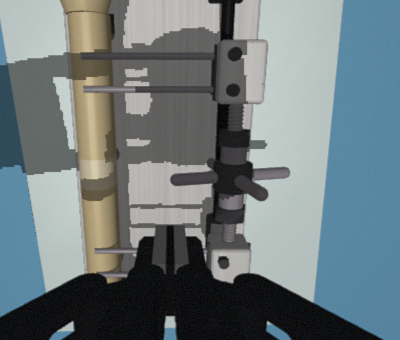

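The picture shows the block at (97,177) closed in between both halves and aligned, with the arm clear of everything. Handing in.

```bash
python3 -c "
from workcell import bot
print(bot.finish_job())"
```

```text
the job is handed in; nothing more can be done
None
```

I set the graft block on the post in line with the shaft, pressed it between both halves to an estimated 95 N (worked out from handle push, not measured directly), moved the arm clear and handed the job in at about 24 s; no verdict came back.

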